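Reset the jammed coin counter with the reset stylus

ROBOT

A 6-joint arm with a two-finger parallel gripper is mounted at the origin on the work surface. World frame = base frame: x ahead of the robot, y to its left, z up, the work surface at z = 0. Lengths are in m, angles in rad, forces in N, time in s.
With the tool pointing down it reaches from about 0.275 to 0.85 m from the base axis. Payload 19 kg.
Tool frame: the origin (TCP) lies midway between the tips of the shut fingers; the grasp point (between the pads) lies 19 mm behind it (ctrl.tcp_to_grasp is the distance from the TCP to the grasp point, in m); z points along the fingers, y is the line along which they close (so a half turn about z gives the same grasp; the last joint's range is limited). The gripper opens to 85 mm and grips with 20 to 120 N. Pads are 22 mm wide; open, the fingers measure 114 mm over their backs; the gripper's body (76 mm by 85 mm) begins 54 mm behind the grasp point. The pads swing forward as they close: fully open they stand 13 mm farther back than shut.
Start: joints at [-1.262, 0.15, 1.437, -0, 1.554, -0.134], TCP at [0.246, -0.52, 0.197] pointing down, gripper open.
Joint ranges: [-2.8, 2.8], [-0.68, 2.1], [0.12, 2.68], [-1.39, 4.53], [0.16, 2.79], [-2.81, 2.81]. Speed limits (rad/s): [1.89, 1.89, 2.22, 3.01, 3.01, 3.01].

INTERFACE

Orientations are given as a unit quaternion [w, x, y, z].
In Python, from workcell import status, vision, close_job, ctrl gives the robot as it stands.
- The arm moves only by the shell command python3 -m crank 'ROWS' [FORCE]. ROWS is JSON, a list of rows, each a list of 7 numbers: the closure, from -1 (fully open) to 1 (shut), then the shift along the tool's x, y, z as a fraction of full scale, then the turn, a rotation vector about the tool's x, y, z as a fraction of full scale. In form: [[grip, x, y, z, ax, ay, az], ...]. A call has 1 to 20 rows; each row is the pose to reach, as a shift and turn from the pose commanded when the call began, along the tool's axes at that moment, turning the shorter way round; what a row does not reach only later rows make up. Full scale, the value 1, is 0.5 m for a shift and 180 degrees for a turn. A row lasts 1/10 s, in which the tool goes at most 50 mm and 8.59 degrees, less where a joint would pass 70% of its speed; a pose out of reach is approached as far as the arm can. A call with a number of a shift or a turn outside -1 to 1 is refused whole. A call with a gripper value outside its range is refused whole. The fingers move at their own pace and stop on an object; FORCE is the grip in N (left out, the last holds). Time passes only in rows, so rows that repeat a pose let the fingers close. It gives the time, the measured TCP pose, the force, the opening and the grip force at its end, in the units of the state.
- status.get_obs(): the state, without advancing time (a new reading comes with each control period).
- vision.snapshot(name): name is "side" or "top" or "wrist"; returns the picture (420x560x3 uint8, red, green, blue); there is no depth.
- vision.camera_model(name): a dict with "camera_matrix" (3x3 intrinsics, pixels), "distortion" ([k1, k2, p1, p2, k3] as OpenCV has them; the pictures are not rectified), "R" (3x3) and "t" (3): a world point X has camera coordinates R X + t. Camera axes: x right, y down, z forward; pixel columns grow to the right and rows downward; lengths in m; the calibration is good to about 2 mm. A picture is of the moment at which its call begins: read the wrist's pose just before it. camera_model takes no time and is no camera call; for the wrist camera it gives the pose at the moment of the call.
- close_job(): hands the job in; it is judged then, once.
The state is a dict: "time": time; "q": joint angles; "joint_velocities": joint speeds; "joint_efforts": joint torques, N m; "tcp_pos": TCP position; "eef_rot": TCP orientation; "wrist_force": force on the tool from outside, world axes, zero at the start; "torque": the same for the moment, N m; "width": opening from 0.0 (shut) to 1.0 (fully open); "grasp_force": force on a finger pad.
Only numpy, scipy, OpenCV 4.12 (cv2) and the standard library are available. Lean on these libraries where they do the work, as an engineer would, in place of code of your own. Each camera call takes 0.05 s, during which the arm holds its last target. There are 200 camera calls.

TASK

The coin counter on the teller's desk has hung: take the slim round-handled stylus out of the tool stand, reach its shaft down through the bezelled reset hole in the counter's low deck, and hold the recessed reset button fully down for at least three seconds. Press gently (the switch is delicate: keep the stylus and the gripper under 20 N against the counter), do not press the memory button under the other hole, and leave everything else where it is. Finish while still gripping the stylus by its handle and holding the button down: do not let go.

Things in the scene. Friction and masses are not known exactly. Their poses are not given: they have to be found in the camera images.
- stylus: Reset stylus, about 45 g: plain round wooden handle, 18 mm diameter, 60 mm long, above a round steel shaft, 7 mm diameter, 80 mm long; the tallest, slimmest handle in the stand. Origin at the shaft's lower end, z up the shaft. It hangs upright in one of the stand's holes, the handle's underside on the stand's top; lift it 85 mm straight up to free it
- stylus_grip (a point): Centre of the stylus handle, half-way up it: 110 mm above the shaft's lower end, 30 mm below the handle's top; axes as the stylus
- stylus_tip (a point): Centre of the lower end of the stylus shaft (the end that presses the button)
- stand_top (a point): Centre of the top face of the fixed aluminium tool stand, 95 mm above the desk. Top plate 50 mm along x, 170 mm along y, 10 mm thick, with three 10 mm holes at y = -50, 0, +50 mm, a tool in each (which is where varies); open below between two end walls and a 70 mm wide base plate; shaft ends hang 15 mm above the desk
- counter: White coin counter, fixed. Origin at desk level under its low hollow deck (6 mm sheet, top 90 mm above the desk, x -90 to +90, y -90 to +100 mm); z up. On the +y side stands its tall housing (x -90 to +150, y +100 to +290 mm, 150 mm high) with a round hopper up to 200 mm high
- reset_hole (a point): Centre of the mouth of the reset hole, at x -30, y 0, z +94 mm on the counter (axes as the counter): round, 16 mm diameter, in the middle of a raised square grey bezel 36 mm wide, 4 mm high. It is the hole on the robot's side of the deck. The unpressed reset button's top lies 26 mm below this point
- reset_button (a joint): Travel of the recessed reset button (a round flat cap 22 mm in diameter under the reset hole), in m: 0 when up, grows as it is pressed straight down, 0.005 against its stop. A spring pushes back with 1.5 N at the start and 4.5 N fully down
- memory_hole (a point): Centre of the mouth of the memory hole, at x +35, y 0, z +90 mm on the counter: a 16 mm round through hole with no bezel, flush in the deck. Its button must not be pressed
- memory_button (a joint): Travel of the recessed memory button under the memory hole, m, 0 when up, same make as the reset button
- stamp_centre (a point): Middle of the handle of another tool in the stand: a stubby round wooden handle 28 mm in diameter with a ball top, 45 mm high above the stand
- opener_centre (a point): Middle of the handle of the letter opener in the stand: a flat wooden handle 12 x 28 mm and 50 mm high above the stand
- mouse_centre (a point): Middle of a loose grey computer mouse, 100 x 58 x 28 mm, lying on the desk
- coinstack_centre (a point): Middle of a loose stack of coins, 25 mm in diameter and 18 mm high, standing on the desk
- coinroll_centre (a point): Middle of a loose paper-wrapped coin roll standing upright on the desk, 27 mm in diameter and 55 mm high
- coinroll_b_centre (a point): Middle of a second such coin roll standing upright on the desk
- stapler_centre (a point): Middle of a loose black stapler on the desk, 130 x 34 x 43 mm
Mind the look-alikes: they are no part of the job. What is shaped like the stylus but pink is not meant.

How it is judged:
On the way, in this order (a step that is already met when the one before it is completed fails the run):
1. the stylus is lifted clear of the stand in the gripper (height (world z) of stylus_tip above 0.1 m and contact force between the fingers and stylus above 2 N and distance between the grasp point and stylus_grip below 0.045 m), for 0.2 s.
2. the stylus, through the reset hole and held by its handle, keeps the reset button down for three seconds (value of joint reset_button above 0.004 m and z of stylus_tip in the frame of reset_hole below -0.02 m and horizontal distance between stylus_tip and reset_hole below 0.012 m and contact force between stylus and counter above 2 N and contact force between the fingers and stylus above 2 N and distance between the grasp point and stylus_grip below 0.045 m), for 3 s.
At the end, for the whole second after the job is handed in: Handle still gripped (grasp point within 45 mm of its middle), stylus tip over 20 mm below the reset hole's mouth and within 12 mm of its axis, reset button at least 4 of its 5 mm down with at least 2 N, memory button up (under 2 mm), every other thing within 25 mm of its start (all of step 2 and value of joint memory_button below 0.002 m and distance of each of stamp_centre, opener_centre, mouse_centre, coinstack_centre, coinroll_centre, coinroll_b_centre, stapler_centre from where it was at the start of the episode below 0.025 m); the arm keeps its last pose, push and grip.
It fails at once if the stylus or the robot pushes on the counter with more than 20 N (contact force between any of stylus, the arm, the fingers and counter above 20 N).
It fails at once if the memory button is pressed (value of joint memory_button above 0.002 m).
It fails at once if another thing is moved by more than 25 mm (distance of any of stamp_centre, opener_centre, mouse_centre, coinstack_centre, coinroll_centre, coinroll_b_centre, stapler_centre from where it was at the start of the episode above 0.025 m).
It also fails if it takes over 54 s, if anything falls off the work surface, if the arm or the gripper's body presses on something with over 40 N, if the wrist force passes 120 N, or if a joint passes its speed limit or range.

## Working session

There is one attempt and no reset: what is moved stays moved. The work goes in short steps, Python scripts to look and compute and a shell command to move; the robot and the scene stay as the last step left them, time stands still between calls to the robot, and variables do not carry over. Pictures are saved under pics/ and viewed, at most 10 in all, crops included, and the job is handed in when it is done.

```bash
mkdir -p pics; ls; python3 - <<'E'
from workcell import status, vision, ctrl
import cv2,numpy as np
print(status.get_obs()); print(ctrl.tcp_to_grasp)
for n in("side","top"):
    im=vision.snapshot(n); cv2.imwrite(f"pics/{n}0.png",im[:,:,::-1]); m=vision.camera_model(n); print(n,{k:np.round(v,3).tolist() for k,v in m.items()})
E
```

```text
pics
{'time': 0.0, 'q': array([-1.26200753e+00,  1.50965623e-01,  1.43805735e+00,  2.10385000e-05,
        1.55379803e+00, -1.33985714e-01]), 'joint_velocities': array([ 1.11028490e-04, -1.49244012e-03,  3.93095587e-04,  9.34898137e-04,
        6.69548725e-05,  3.89500058e-04]), 'joint_efforts': array([-1.95049506e-03, -7.13061976e+01, -5.70871603e+01, -2.83392746e-04,
        8.87357077e-03, -4.62244361e-05]), 'tcp_pos': array([ 0.24626187, -0.51926351,  0.195974  ]), 'eef_rot': array([-6.12748343e-04,  9.75593626e-01,  2.19583012e-01, -4.31340200e-05]), 'wrist_force': array([-0.26427345, -0.62832552,  0.08414786]), 'torque': array([0.0052101 , 0.05289164, 0.01085778]), 'grasp_force': 0.0, 'width': 1.0004633274312547}
0.0187
side {'camera_matrix': [[397.811, 0.0, 283.24], [0.0, 397.811, 212.059], [0.0, 0.0, 1.0]], 'distortion': [-0.051, 0.0, 0.0, 0.0, 0.0], 'R': [[-0.783, -0.622, 0.013], [-0.481, 0.592, -0.647], [0.395, -0.512, -0.763]], 't': [0.34, 0.433, 0.625]}
top {'camera_matrix': [[387.149, 0.0, 279.798], [0.0, 387.149, 204.384], [0.0, 0.0, 1.0]], 'distortion': [0.014, 0.0, 0.0, 0.0, 0.0], 'R': [[-0.026, -1.0, -0.017], [-0.998, 0.027, -0.063], [0.063, 0.016, -0.998]], 't': [-0.114, 0.544, 1.053]}
```

View pics/side0.png

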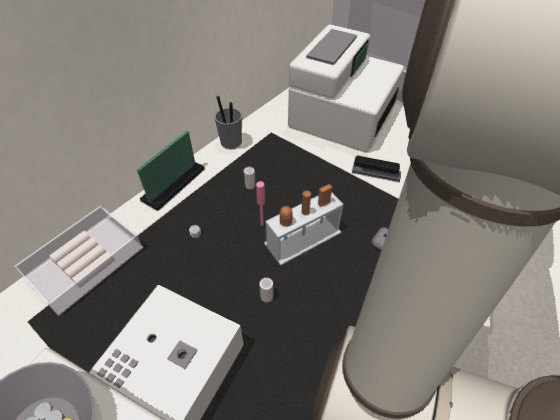

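View pics/top0.png

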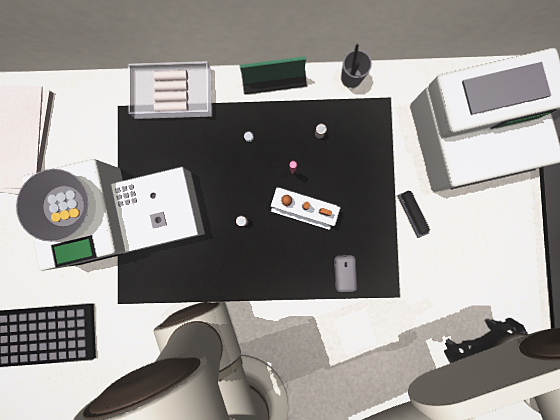

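Top: the stand is at (306,207), with the ball stamp (287,201), a slim round handle (306,206) and the flat opener (325,212). The pink look-alike is at (293,166), and the counter's bezelled hole at (157,219). Side: stamp (286,215), slim tall handle (306,203), flat opener (325,195), pink one (261,193), bezel hole (182,354).
Candidates for the stylus are therefore the stamp (stubby ball), the middle handle (tall, slim, wooden), the opener (flat) and the pink one. I choose the middle handle and will check it in a crop.

```bash
cat > h.py <<'E'
import numpy as np,cv2
from workcell import vision
def ray(m,uv):
    p=cv2.undistortPoints(np.array([[uv]],float),np.array(m["camera_matrix"]),np.array(m["distortion"]))[0,0]
    R=np.array(m["R"]);d=R.T@[p[0],p[1],1];return -R.T@np.array(m["t"]),d/np.linalg.norm(d)
def plane(m,uv,z):
    c,d=ray(m,uv);return c+d*(z-c[2])/d[2]
def proj(m,X):
    R=np.array(m["R"]);return cv2.projectPoints(np.array([X],float),cv2.Rodrigues(R)[0],np.array(m["t"]),np.array(m["camera_matrix"]),np.array(m["distortion"]))[0][0,0]
def tri(r1,r2):
    A=[];b=[]
    for c,d in(r1,r2):
        P=np.eye(3)-np.outer(d,d);A.append(P);b.append(P@c)
    X=np.linalg.lstsq(np.vstack(A),np.hstack(b),rcond=None)[0]
    return X,[np.linalg.norm(P@X-q) for P,q in zip(A,b)]
def blobs(mask,amin=8):
    n,_,s,c=cv2.connectedComponentsWithStats(mask.astype(np.uint8))
    return [(c[i].round(1).tolist(),s[i].tolist()) for i in range(1,n) if s[i,4]>=amin]
E
python3 - <<'E'
from h import *
a=cv2.imread("pics/side0.png");b=cv2.imread("pics/top0.png")
f=lambda i,x,y,w,h,k:cv2.resize(i[y:y+h,x:x+w],None,fx=k,fy=k,interpolation=cv2.INTER_CUBIC)
t=np.hstack([f(a,250,170,100,100,4),f(b,256,157,100,100,4)])
u=np.hstack([f(a,140,320,100,50,4),f(b,110,190,100,50,4)])
cv2.imwrite("pics/crop0.png",np.vstack([t,u]))
for n,i,(x0,y0,x1,y1) in(("side",a,(250,170,350,260)),("top",b,(265,185,345,235))):
    hsv=cv2.cvtColor(i,cv2.COLOR_BGR2HSV);m=(hsv[...,0]<20)&(hsv[...,1]>120)&(hsv[...,2]>50)
    k=np.zeros_like(m);k[y0:y1,x0:x1]=1;print(n,"brown",blobs(m&k))
g=cv2.cvtColor(b,cv2.COLOR_BGR2GRAY)
m=(g>150);M=np.zeros_like(m);M[185:235,262:345]=1
c=max(cv2.findContours((m&M).astype(np.uint8),0,2)[0],key=cv2.contourArea);print(cv2.minAreaRect(c))
for n,i,(x0,y0,x1,y1) in(("side",a,(140,325,200,372)),("top",b,(140,185,175,232))):
    g=cv2.cvtColor(i,cv2.COLOR_BGR2GRAY);s=np.zeros(g.shape,bool);s[y0:y1,x0:x1]=1
    print(n,"dark",blobs((g<90)&s,4),"grey",blobs((g<175)&s,20))
E
```

```text
side brown [([324.4, 194.3], [318, 184, 14, 22, 193]), ([305.6, 201.5], [302, 191, 9, 23, 146]), ([285.3, 215.3], [280, 206, 12, 20, 196])]
top brown [([286.3, 199.6], [282, 195, 10, 11, 84]), ([305.9, 205.1], [303, 202, 7, 7, 39]), ([325.0, 211.1], [319, 208, 13, 7, 56])]
((304.4297180175781, 208.4783935546875), (67.12510681152344, 25.36490821838379), 17.10272979736328)
side dark [([151.4, 337.9], [148, 335, 8, 7, 42]), ([181.3, 354.6], [177, 351, 10, 8, 43])] grey [([151.3, 337.7], [147, 334, 10, 9, 65]), ([182.0, 354.4], [167, 341, 30, 28, 479])]
top dark [([152.7, 195.1], [151, 193, 5, 5, 17]), ([157.1, 219.4], [156, 217, 4, 6, 14])] grey [([152.6, 195.0], [150, 192, 6, 7, 30]), ([158.0, 219.7], [150, 212, 17, 16, 199])]
```

View pics/crop0.png

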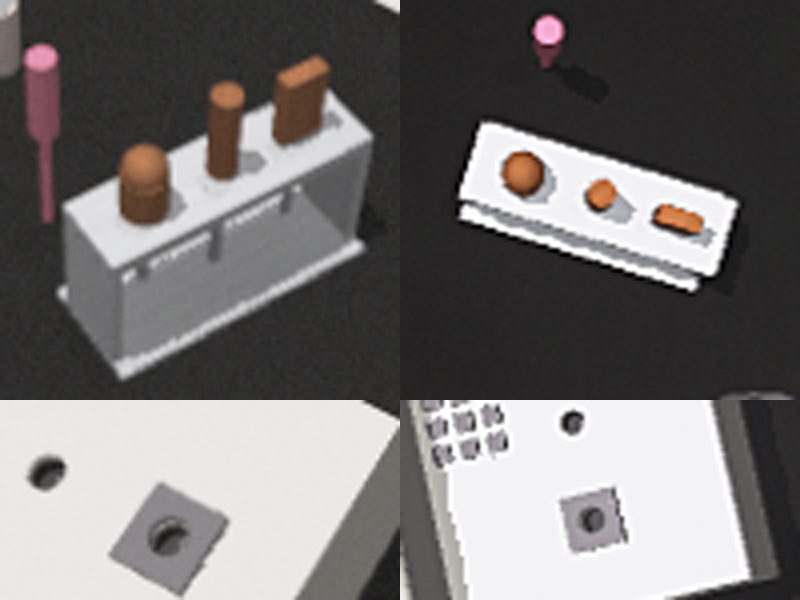

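The crop confirms it: the middle handle at side (306,203) / top (306,205) is the tall, slim, round wooden one. The ball is the stamp, the flat one the opener, and the pink one stands apart on its own. The bezelled hole is the one on the robot's side.

```bash
python3 - <<'E'
from h import *
S=vision.camera_model("side");T=vision.camera_model("top")
for n,s,t in(("stylus top",(306.7,194.0),(306.1,204.8)),("bezel",(182,354.4),(158,219.7)),("mem",(151.3,337.7),(152.6,195))):
    print(n,tri(ray(S,s),ray(T,t)),"top@z",[plane(T,t,z) for z in(.155,.094,.09)],"side@z",[plane(S,s,z) for z in(.155,.094,.09)])
# stand axis from rows of tools (top blob centres at rough mid/upper heights)
for uv,z in(((286.3,199.6),.13),((305.9,205.1),.153),((325,211.1),.143)): print(plane(T,uv,z).round(4))
for uv,z in(((306.7,194),.155),((305.6,201.5),.128),((285.3,215.3),.118),((324.4,194.3),.12)): print("s",plane(S,uv,z).round(4))
E
```

```text
stylus top (array([ 0.52911515, -0.19300317,  0.15581516]), [np.float64(7.093457037254796e-05), np.float64(7.093457037355604e-05)]) top@z [array([ 0.52910388, -0.19308228,  0.155     ]), array([ 0.53280723, -0.19625961,  0.094     ]), array([ 0.53305007, -0.19646796,  0.09      ])] side@z [array([ 0.52958862, -0.1936087 ,  0.155     ]), array([ 0.56041338, -0.24156627,  0.094     ]), array([ 0.56243467, -0.24471103,  0.09      ])]
bezel (array([0.5050682 , 0.18444698, 0.09425916]), [np.float64(0.0005046561287227202), np.float64(0.0005046561287216982)]) top@z [array([0.50272515, 0.16389229, 0.155     ]), array([0.50469444, 0.18418147, 0.094     ]), array([0.50482357, 0.18551191, 0.09      ])] side@z [array([0.47985989, 0.19315873, 0.155     ]), array([0.50560504, 0.18470798, 0.094     ]), array([0.50729325, 0.18415383, 0.09      ])]
mem (array([0.56876369, 0.19816103, 0.09288743]), [np.float64(2.187978396937388e-05), np.float64(2.1879783969113926e-05)]) top@z [array([0.56272612, 0.17663275, 0.155     ]), array([0.5686397 , 0.19775945, 0.094     ]), array([0.56902748, 0.19914481, 0.09      ])] side@z [array([0.53666005, 0.20549602, 0.155     ]), array([0.56820712, 0.19830548, 0.094     ]), array([0.57027579, 0.19783396, 0.09      ])]
[ 0.5448 -0.146   0.13  ]
[ 0.5285 -0.1927  0.153 ]
[ 0.5133 -0.239   0.143 ]
s [ 0.5296 -0.1936  0.155 ]
s [ 0.5323 -0.196   0.128 ]
s [ 0.5471 -0.1459  0.118 ]
s [ 0.5169 -0.2447  0.12  ]
```

```bash
cat >> h.py <<'E'
from scipy.spatial.transform import Rotation as Ro
def go(target,yawy=None):
    """row numbers to reach TCP target, tool vertical, tool y at world angle yawy (deg)"""
    from workcell import status
    o=status.get_obs();q=o["eef_rot"];R=Ro.from_quat([q[1],q[2],q[3],q[0]])
    d=R.inv().apply(np.array(target)-o["tcp_pos"])/.5
    r=np.zeros(3)
    if yawy is not None:
        a=np.radians(yawy);y=np.array([np.cos(a),np.sin(a),0]);z=np.array([0,0,-1.])
        r=(R.inv()*Ro.from_matrix(np.c_[np.cross(y,z),y,z])).as_rotvec()/np.pi
    print("shift",d.round(4),"turn",r.round(4),"tcp",o["tcp_pos"].round(4),"t",o["time"],"F",o["wrist_force"].round(2),"w",o["width"],"g",o["grasp_force"])
E
python3 -c "
from h import *
go([.5293,-.193,.22],-18.5)"
```

```text
shift [ 0.7911 -0.3472 -0.0474] turn [-3.000e-04 -2.000e-04 -2.563e-01] tcp [ 0.2463 -0.5193  0.1961] t 0.1 F [ 0.09 -0.51 -0.16] w 1.001255402363628 g 0.0
```

```bash
python3 -m crank '[[-1,0.1,-0.043,-0.047,0,0,-0.04],[-1,0.2,-0.087,-0.047,0,0,-0.08],[-1,0.3,-0.13,-0.047,0,0,-0.12],[-1,0.4,-0.174,-0.047,0,0,-0.16],[-1,0.5,-0.217,-0.047,0,0,-0.2],[-1,0.6,-0.26,-0.047,0,0,-0.24],[-1,0.7,-0.305,-0.047,0,0,-0.256],[-1,0.791,-0.347,-0.047,0,0,-0.256],[-1,0.791,-0.347,-0.047,0,0,-0.256],[-1,0.791,-0.347,-0.047,0,0,-0.256],[-1,0.791,-0.347,-0.047,0,0,-0.256],[-1,0.791,-0.347,-0.047,0,0,-0.256]]' 40
python3 - <<'E'
from h import *
go([.5293,-.193,.11],-18.5)
m=vision.camera_model("wrist");i=vision.snapshot("wrist")
for z in(.155,.095):
    u=proj(m,[.5293,-.193,z]);print(u);i=cv2.drawMarker(np.ascontiguousarray(i),tuple(int(round(v)) for v in u),(0,255,0),0,8)
cv2.imwrite("pics/w1.png",i[:,:,::-1])
E
```

```text
time: 1.3
tcp_pos: [0.5289, -0.1939, 0.2199]
eef_rot: [-0.0, 0.812, 0.584, -0.0]
wrist_force: [0.1, 0.1, 0.2]
width: 1.0
grasp_force: 0.0
shift [0.0019 0.0004 0.2198] turn [-0.0002  0.     -0.0005] tcp [ 0.5289 -0.1939  0.2199] t 1.3 F [0.12 0.15 0.23] w 1.0003753617450133 g 0.0
[277.96253102 205.55172767]
[278.21652122 184.02739752]
```

View pics/w1.png

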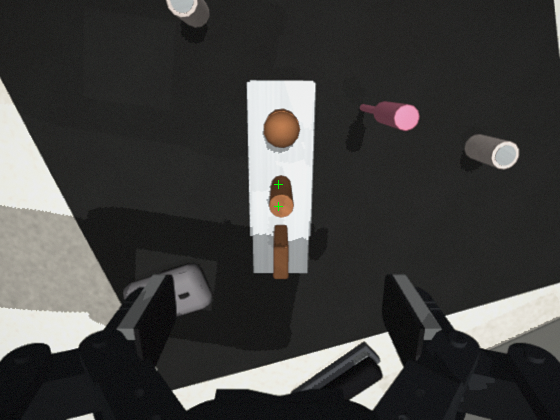

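The wrist picture shows the fingers closing across the stand's narrow side. The handle top is at (281,206), within about 1.5 mm of the predicted (278,206). The stamp (281,128) and the opener (281,252) lie outside the fingers' path, so I descend and grip.

```bash
python3 -m crank '[[-1,0.002,0.002,0.06,0,0,0],[-1,0.002,0.002,0.12,0,0,0],[-1,0.002,0.002,0.18,0,0,0],[-1,0.002,0.002,0.22,0,0,0],[-1,0.002,0.002,0.22,0,0,0],[-1,0.002,0.002,0.22,0,0,0],[0.2,0.002,0.002,0.22,0,0,0],[0.5,0.002,0.002,0.22,0,0,0],[1,0.002,0.002,0.22,0,0,0],[1,0.002,0.002,0.22,0,0,0],[1,0.002,0.002,0.22,0,0,0],[1,0.002,0.002,0.22,0,0,0],[1,0.002,0.002,0.22,0,0,0],[1,0.002,0.002,0.22,0,0,0],[1,0.002,0.002,0.22,0,0,0]]' 40
```

```text
time: 2.85
tcp_pos: [0.5308, -0.1927, 0.1105]
eef_rot: [0.0, 0.812, 0.584, 0.0]
wrist_force: [-0.5, 0.9, 6.0]
width: 0.18
grasp_force: 39.1
```

```bash
python3 -m crank '[[1,0,0,-0.03,0,0,0],[1,0,0,-0.07,0,0,0],[1,0,0,-0.12,0,0,0],[1,0,0,-0.18,0,0,0],[1,0,0,-0.24,0,0,0],[1,0,0,-0.24,0,0,0],[1,0,0,-0.24,0,0,0],[1,0,0,-0.24,0,0,0],[1,0,0,-0.24,0,0,0]]'
python3 - <<'E'
from h import *
a=vision.snapshot("side");b=vision.snapshot("top")
go([.5052,.1844,.23],21.5)
cv2.imwrite("pics/s2.png",np.hstack([cv2.resize(a[100:310,200:380],None,fx=2.2,fy=2.2),cv2.resize(b[100:310,220:400],None,fx=2.2,fy=2.2)])[:,:,::-1])
E
```

```text
time: 3.75
tcp_pos: [0.5303, -0.1925, 0.2292]
eef_rot: [-0.001, 0.812, 0.584, -0.0]
wrist_force: [0.2, 0.0, -1.4]
width: 0.181
grasp_force: 39.1
shift [ 6.987e-01 -2.876e-01 -6.000e-04] turn [-4.000e-04 -2.000e-04 -2.225e-01] tcp [ 0.5304 -0.1926  0.2294] t 3.85 F [ 0.28  0.38 -0.71] w 0.18360092717351886 g 39.07139003276825
```

View pics/s2.png

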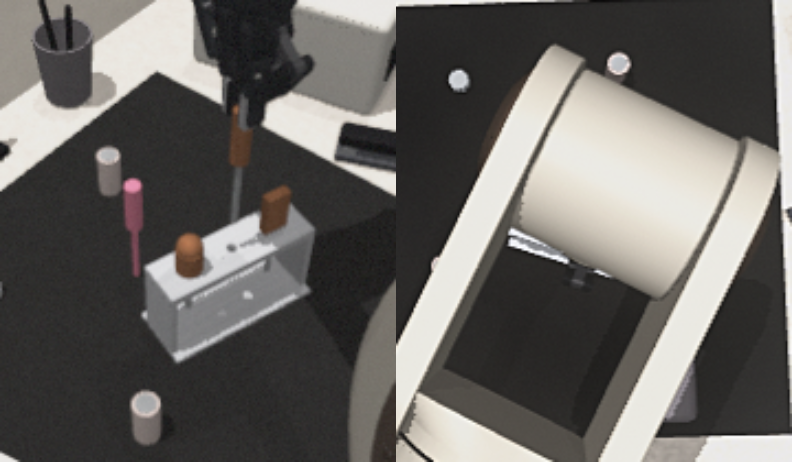

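The stylus hangs upright in the gripper, clear of the stand; the other two tools are unmoved. Now I carry it over the reset hole.

```bash
python3 -m crank '[[1,0.03,-0.0123,0,0,0,-0.0095],[1,0.08,-0.033,0,0,0,-0.025],[1,0.14,-0.0576,0,0,0,-0.0445],[1,0.2,-0.082,0,0,0,-0.064],[1,0.26,-0.107,0,0,0,-0.083],[1,0.32,-0.132,0,0,0,-0.102],[1,0.38,-0.156,0,0,0,-0.121],[1,0.44,-0.181,0,0,0,-0.14],[1,0.5,-0.206,0,0,0,-0.159],[1,0.56,-0.23,0,0,0,-0.178],[1,0.61,-0.251,0,0,0,-0.194],[1,0.65,-0.267,0,0,0,-0.207],[1,0.68,-0.28,0,0,0,-0.2165],[1,0.699,-0.2876,0,0,0,-0.2225],[1,0.699,-0.2876,0,0,0,-0.2225],[1,0.699,-0.2876,0,0,0,-0.2225],[1,0.699,-0.2876,0,0,0,-0.2225],[1,0.699,-0.2876,0,0,0,-0.2225]]'
python3 - <<'E'
from h import *
go([.5052,.1844,.23],21.5)
k=lambda i,c,k=4:cv2.resize(i[c[1]:c[3],c[0]:c[2]],None,fx=k,fy=k,interpolation=cv2.INTER_CUBIC)
a=vision.snapshot("side");m=vision.camera_model("wrist");w=vision.snapshot("wrist")
cv2.imwrite("pics/s3f.png",a[:,:,::-1]);cv2.imwrite("pics/w3f.png",w[:,:,::-1])
np.save("m3.npy",m,allow_pickle=True)
S=vision.camera_model("side");h=[.5052,.1844,.094]
print(proj(S,h),proj(m,h),proj(S,[.5052,.1844,.134]),proj(m,[.5052,.1844,.134]))
cv2.imwrite("pics/s3.png",np.hstack([k(a,(120,270,250,400),3.0),cv2.resize(w[:,80:480],None,fx=390/420,fy=390/420)])[:,:,::-1])
E
```

```text
time: 5.65
tcp_pos: [0.5056, 0.1838, 0.2302]
eef_rot: [0.0, 0.563, 0.826, 0.0]
wrist_force: [0.0, 1.0, 0.1]
width: 0.184
grasp_force: 39.1
shift [ 0.0014 -0.0003  0.0004] turn [ 0.      0.     -0.0004] tcp [0.5056 0.1838 0.2302] t 5.65 F [0.05 1.01 0.07] w 0.18434512026102168 g 39.09193575382233
[182.3019934  354.41070891] [278.02251464 180.75878974] [177.66350675 345.17658564] [277.87924272 193.14105831]
```

View pics/s3.png

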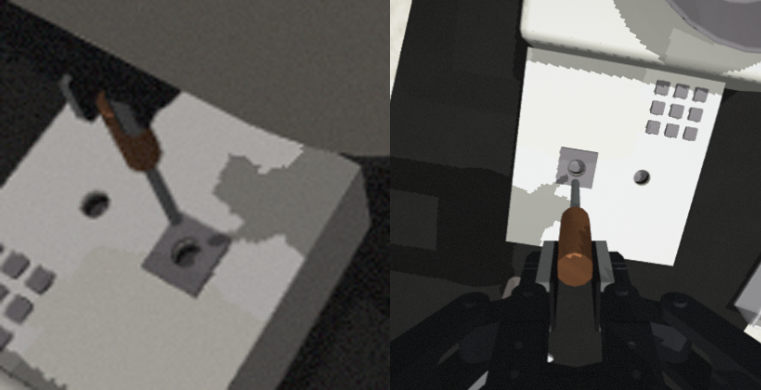

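The tip hovers just beside the hole's mouth, seen in perspective: side tip ~(179,344), wrist tip ~(279,194). I check the alignment more finely.

```bash
python3 - <<'E'
import cv2,numpy as np
k=lambda i,x,y,n,s:cv2.resize(i[y:y+n,x:x+n],None,fx=s,fy=s,interpolation=cv2.INTER_CUBIC)
cv2.imwrite("pics/z3.png",np.hstack([k(cv2.imread("pics/s3f.png"),160,320,40,10),k(cv2.imread("pics/w3f.png"),258,160,40,10)]))
E
```

```text
(no output)
```

View pics/z3.png

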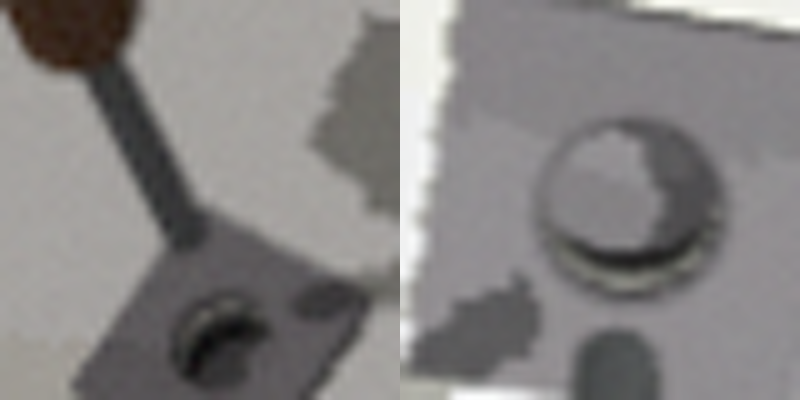

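```bash
python3 - <<'E'
from h import *
S=vision.camera_model("side");m=np.load("m3.npy",allow_pickle=True).item()
for n,s,w,z in(("hole",(181.5,353.7),(280.8,180.4),.094),("tip",(178.2,343.7),(279.2,196.6),.1347)):
    print(n,plane(S,s,z).round(4),plane(m,w,z).round(4),tri(ray(S,s),ray(m,w)))
E
```

```text
hole [0.5071 0.1844 0.094 ] [0.5074 0.1856 0.094 ] (array([0.50770818, 0.18468245, 0.09221264]), [np.float64(0.0005249339135153116), np.float64(0.0005249339135153381)])
tip [0.506  0.1823 0.1347] [0.5071 0.1823 0.1347] (array([0.50737616, 0.1817242 , 0.13191459]), [np.float64(0.00017014102035650634), np.float64(0.0001701410203564047)])
```

```bash
python3 -c "
from h import *
go([.5062,.1862,.197],21.5)"
```

```text
shift [0.0038 0.0028 0.0663] turn [ 0.     -0.     -0.0003] tcp [0.5056 0.1839 0.2302] t 5.75 F [-0.03 -0.18 -0.46] w 0.18465675278930685 g 39.09181594848633
```

```bash
python3 -m crank '[[1,0.0038,0.0028,0.01,0,0,0],[1,0.0038,0.0028,0.025,0,0,0],[1,0.0038,0.0028,0.04,0,0,0],[1,0.0038,0.0028,0.055,0,0,0],[1,0.0038,0.0028,0.066,0,0,0],[1,0.0038,0.0028,0.066,0,0,0],[1,0.0038,0.0028,0.066,0,0,0],[1,0.0038,0.0028,0.066,0,0,0]]'
python3 - <<'E'
from h import *
go([.5062,.1862,.175],21.5)
k=lambda i,x,y,n,s:cv2.resize(i[y:y+n,x:x+n],None,fx=s,fy=s,interpolation=cv2.INTER_CUBIC)
a=vision.snapshot("side");w=vision.snapshot("wrist")
cv2.imwrite("pics/z4.png",np.hstack([k(a,160,330,40,10),k(w,258,160,40,10)])[:,:,::-1])
E
```

```text
time: 6.55
tcp_pos: [0.5062, 0.1867, 0.1975]
eef_rot: [0.0, 0.563, 0.827, 0.0]
wrist_force: [-0.3, 0.1, 0.1]
width: 0.182
grasp_force: 39.1
shift [-0.001  -0.0005  0.045 ] turn [ 0.0002 -0.     -0.    ] tcp [0.5062 0.1867 0.1975] t 6.55 F [-0.34  0.12  0.09] w 0.1817224260489602 g 39.092389941215515
```

View pics/z4.png

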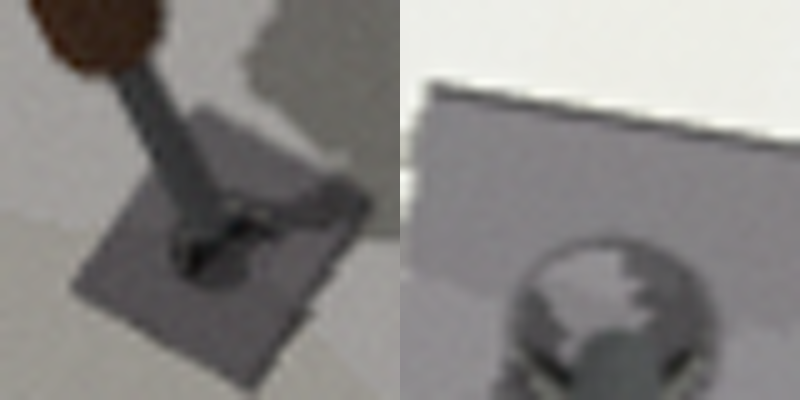

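The tip is centred over the mouth in both views (side: tip projects to about (216,244) against hole (220,241); wrist: shaft x 617 against hole 615). I descend into the hole.

```bash
python3 -m crank '[[1,0,0,0.01,0,0,0],[1,0,0,0.02,0,0,0],[1,0,0,0.03,0,0,0],[1,0,0,0.04,0,0,0],[1,0,0,0.05,0,0,0],[1,0,0,0.058,0,0,0],[1,0,0,0.058,0,0,0],[1,0,0,0.058,0,0,0],[1,0,0,0.058,0,0,0]]'; python3 -m crank '[[1,0,0,0.002,0,0,0],[1,0,0,0.004,0,0,0],[1,0,0,0.006,0,0,0],[1,0,0,0.008,0,0,0],[1,0,0,0.008,0,0,0],[1,0,0,0.008,0,0,0],[1,0,0,0.008,0,0,0]]'; python3 -m crank '[[1,0,0,0.001,0,0,0],[1,0,0,0.002,0,0,0],[1,0,0,0.002,0,0,0],[1,0,0,0.002,0,0,0]]'
```

```text
time: 7.55
tcp_pos: [0.5062, 0.1867, 0.1684]
eef_rot: [0.0, 0.563, 0.827, 0.0]
wrist_force: [-0.2, -0.7, -0.2]
width: 0.185
grasp_force: 39.1
time: 8.25
tcp_pos: [0.5061, 0.1867, 0.1642]
eef_rot: [-0.0, 0.563, 0.827, 0.0]
wrist_force: [0.7, -0.7, -0.8]
width: 0.182
grasp_force: 39.1
time: 8.65
tcp_pos: [0.5061, 0.1867, 0.1632]
eef_rot: [0.0, 0.563, 0.827, 0.0]
wrist_force: [0.1, 0.3, 1.5]
width: 0.181
grasp_force: 39.2
```

```bash
python3 -m crank '[[1,0,0,0.001,0,0,0],[1,0,0,0.002,0,0,0],[1,0,0,0.003,0,0,0],[1,0,0,0.004,0,0,0],[1,0,0,0.004,0,0,0],[1,0,0,0.004,0,0,0]]'; python3 -m crank '[[1,0,0,0.001,0,0,0],[1,0,0,0.002,0,0,0],[1,0,0,0.002,0,0,0],[1,0,0,0.002,0,0,0]]'; python3 -m crank '[[1,0,0,0.001,0,0,0],[1,0,0,0.001,0,0,0],[1,0,0,0.001,0,0,0]]'
```

```text
time: 9.25
tcp_pos: [0.5061, 0.1867, 0.1612]
eef_rot: [-0.0, 0.563, 0.827, 0.0]
wrist_force: [0.5, 0.7, 2.6]
width: 0.182
grasp_force: 39.3
time: 9.65
tcp_pos: [0.5061, 0.1867, 0.1602]
eef_rot: [-0.0, 0.563, 0.827, 0.0]
wrist_force: [-0.7, 0.1, 3.1]
width: 0.186
grasp_force: 39.4
time: 9.95
tcp_pos: [0.5061, 0.1867, 0.1596]
eef_rot: [-0.0, 0.563, 0.827, 0.0]
wrist_force: [0.7, -0.5, 4.1]
width: 0.183
grasp_force: 39.4
```

```bash
python3 -m crank '[[1,0,0,0.0005,0,0,0],[1,0,0,0.001,0,0,0],[1,0,0,0.001,0,0,0],[1,0,0,0.001,0,0,0]]'; python3 -m crank '[[1,0,0,0.0006,0,0,0],[1,0,0,0.0006,0,0,0],[1,0,0,0.0006,0,0,0],[1,0,0,0.0006,0,0,0]]'
```

```text
time: 10.35
tcp_pos: [0.5061, 0.1867, 0.1591]
eef_rot: [-0.0, 0.563, 0.827, 0.0]
wrist_force: [0.6, 0.2, 2.9]
width: 0.186
grasp_force: 39.4
time: 10.75
tcp_pos: [0.5061, 0.1867, 0.1589]
eef_rot: [-0.0, 0.563, 0.827, 0.0]
wrist_force: [1.0, -0.3, 3.2]
width: 0.183
grasp_force: 39.5
```

```bash
for i in 1 2 3; do python3 -m crank '[[1,0,0,0.0006,0,0,0],[1,0,0,0.0006,0,0,0],[1,0,0,0.0006,0,0,0]]' | egrep 'tcp|wrist|grasp'; done
```

```text
tcp_pos: [0.5061, 0.1867, 0.1585]
wrist_force: [-0.9, 0.5, 3.8]
grasp_force: 39.5
tcp_pos: [0.5061, 0.1867, 0.1584]
wrist_force: [-0.1, -0.7, 5.0]
grasp_force: 39.6
tcp_pos: [0.5062, 0.1867, 0.1583]
wrist_force: [0.6, -0.2, 7.3]
grasp_force: 39.8
```

The TCP has stalled with the force rising to about 7 N, so the button is on its stop. I hold.

```bash
for i in 1 2 3; do python3 -m crank '[[1,0,0,0,0,0,0],[1,0,0,0,0,0,0],[1,0,0,0,0,0,0],[1,0,0,0,0,0,0],[1,0,0,0,0,0,0],[1,0,0,0,0,0,0],[1,0,0,0,0,0,0],[1,0,0,0,0,0,0],[1,0,0,0,0,0,0],[1,0,0,0,0,0,0],[1,0,0,0,0,0,0],[1,0,0,0,0,0,0],[1,0,0,0,0,0,0],[1,0,0,0,0,0,0],[1,0,0,0,0,0,0]]' | egrep 'time|tcp|wrist|grasp'; done
python3 - <<'E'
from h import *
a=vision.snapshot("side");w=vision.snapshot("wrist")
cv2.imwrite("pics/z5.png",np.hstack([cv2.resize(a[300:400,120:220],None,fx=4,fy=4),cv2.resize(w[140:240,230:330],None,fx=4,fy=4)])[:,:,::-1])
E
```

```text
time: 13.15
tcp_pos: [0.5062, 0.1867, 0.1583]
wrist_force: [-0.8, 0.0, 7.7]
grasp_force: 39.8
time: 14.65
tcp_pos: [0.5062, 0.1867, 0.1583]
wrist_force: [-0.3, -0.7, 7.5]
grasp_force: 39.8
time: 16.15
tcp_pos: [0.5062, 0.1867, 0.1583]
wrist_force: [-1.1, -0.9, 7.7]
grasp_force: 39.8
```

View pics/z5.png

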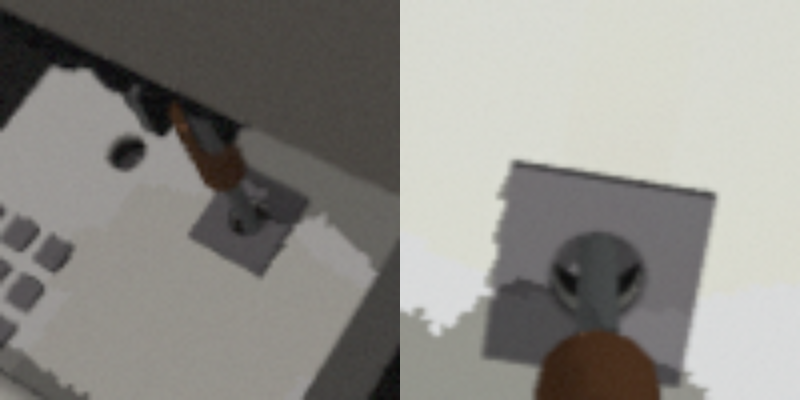

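The shaft is inside the bezelled hole (side crop (245,215), wrist crop (598,280)). It is pressed on the stop at a steady 7.6 N and has been held over 4.5 s.

```bash
python3 -c "
from workcell import close_job
print(close_job())"
```

```text
the job is handed in; nothing more can be done
None
```

The job is handed in: the gripper still holds the stylus by its handle, its shaft is down the reset hole, and the button has been on its stop at about 7.6 N for over 4.5 s; I have not seen a verdict.

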